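# Fit the battery in the logger and lock its bayonet cap

## Robot

A 6-joint arm with a two-finger parallel gripper is mounted at the origin on a cart in front of the work surface, level with it; the furniture and walls round the work are solid. World frame = base frame: x ahead of the robot, y to its left, z up, the work surface at z = 0. Lengths are in m, angles in rad, forces in N, time in s.
With the tool pointing down it reaches from about 0.25 to 0.8 m from the base axis. Payload 8.5 kg.
Tool frame: the origin (TCP) lies at the very end of the fingers, on their centre line; the grasp point (between the pads) lies 19 mm behind it; z points along the fingers, y is the line along which they close (so a half turn about z gives the same grasp; the last joint's range is limited). The gripper opens to 85 mm and grips with 20 to 120 N. Pads are 22 mm wide; open, the fingers measure 114 mm over their backs; the gripper's body (76 mm by 85 mm) begins 54 mm behind the grasp point. The pads swing forward as they close: fully open they stand 13 mm farther back than shut.
Start: joints at [1.295, 0.238, -0.013, 1.319, 0, 1.571], TCP at [0.143, 0.505, 0.199] pointing down, gripper open.
Joint ranges: [-2.66, 2.66], [-1.03, 1.9], [-1.14, 1.46], [-1.82, 2.27], [-1.45, 1.34], [-3.14, 3.14]. Speed limits (rad/s): [2.22, 2.22, 2.79, 3.14, 3.14, 3.14].

## Interface

Orientations are given as a rotation vector (axis times angle).
In Python, from workcell import env, camera gives the robot as it stands. The module is installed in compiled form; this text tells all that it offers.
- The arm moves only by the tool servo_tool, never from a script. Its argument "rows" is a list of rows, each an object with "xyz": the shift along the world's x, y, z in m, a list of three; "rotation": the turn, a rotation vector about the world's x, y, z in degrees, a list of three. In form: [{"xyz": [x, y, z], "rotation": [ax, ay, az]}, ...]. A call has 1 to 10 rows; each row shifts and turns the commanded pose from where the row before left it; what a row does not reach is not made up. A row lasts 1/8 s, in which the tool goes at most 62.5 mm and 10.7 degrees, less where a joint would pass 70% of its speed; a pose out of reach is approached as far as the arm can. A call with a gripper value outside its range is refused whole. "hand" is the closure, from -1 (fully open) to 1 (shut), set as the call begins (left out, the last holds). The fingers move at their own pace and stop on an object; the grip force is fixed at half the most. Time passes only in rows, so rows that do not move let the fingers close. It gives the time, the measured TCP pose, the force, the opening and the grip force at its end, in the units of the state.
- env.sense(): the state, without advancing time (a new reading comes with each control period).
- camera(name): name is "side" or "top"; returns a dict with "pixels" (420x560x3 uint8, red, green, blue), "fov_y" (degrees; the focal length in pixels is half the picture's height over the tangent of half this angle, whatever the lens; pixels are square), "cx", "cy" (the principal point, pixels), "R" (3x3) and "t" (3): a world point X has camera coordinates R X + t. Camera axes: x right, y down, z forward; pixel columns grow to the right and rows downward; lengths in m; the calibration is good to about 2 mm. A picture is of the moment at which its call begins. There is no depth.
- env.hand_in(): hands the job in; it is judged then, once.
The state is a dict: "time": time; "qpos": joint angles; "qvel": joint speeds; "joint_torque": joint torques, N m; "tcp_pos": TCP position; "tcp_rot": TCP orientation; "wrist_force": force on the tool from outside, world axes, zero at the start; "ft_torque": the same for the moment, N m; "width": finger opening in m; "grip_force": force on a finger pad.
Only numpy, scipy, OpenCV 4.12 (cv2) and the standard library are available. Lean on these libraries where they do the work, as an engineer would, in place of code of your own. Each camera call takes 0.05 s, during which the arm holds its last target. There are 200 camera calls.

## Task

The grey data logger has an open battery well. Stand the battery cell in the well, button end up as it stands now, and let go of it; then close the well with the bayonet cap: lugs through the two gaps, push down against the spring, turn clockwise to the stop and release, so that the cap springs up and is locked on the bar marks. Leave the other things on the bench where they are.

Things in the scene. Friction and masses are not known exactly. Their poses are not given: they have to be found in the camera images.
- well_entry (a point): Centre of the battery well at the top face of its aluminium ring (38 mm inner, 59 mm outer diameter), 60 mm above the bench, in the grey logger (fixed, 96 x 152 mm, lid 56 mm high; display on its other half). z up; x along the two opposite entry gaps (dot marks) for the lugs, 40 degrees wide each, play 7 degrees either way. The cell bore is 16 mm, mouth countersunk to 21 mm, 16 mm down.
- well_lock (a point): The same point; x along the line of the two lock notches under the ring (bar marks), 75 degrees clockwise from above from the gaps. On the way the ring's underside is 4 mm lower, so the cap turns only while held 4 mm or more (best 5 mm) below its locked height. Just past each notch is a solid stop (lug play in the notch 5 degrees either way); it cannot turn the other way.
- contact_spring (a joint): Spring-loaded contact plate at the bottom of the cell bore: 0 when free (38 mm below the ring's top), grows as it is pushed down, at most 0.0135 m; 2 N at first, 900 N per m. A cell standing on it free sticks out 12 mm above the ring; under the locked cap it reads about 0.006.
- cap_bar (a point): Centre of the grip bar of the black bayonet cap: bar 42 mm long (x, in line with the lugs, so a half turn makes no difference), 12 mm thick (y), 25 mm high (z up); below it a disc, 47 mm across, its top 12.5 mm below this point. Height above the ring's top: locked 24.5 mm; resting unpushed on the cell 30.5 mm; pushed home, disc on ring, 18 mm. Push: 7 N at the locked height, 12 N 5 mm lower.
- cap_foot (a point): Centre of the underside of the cap's hollow stem (34 mm outer, 24 mm inner diameter), on which the cap stands upright; 33 mm below the bar's centre. Same axes. At its foot two brass lugs stick out along x, 9 mm wide, 4 mm high, 47 mm across both.
- cell_mid (a point): Middle, half-way up, of the one upright AA battery cell: 14.5 mm diameter, 50 mm tall, z up, small contact button at the top. In the well on the free spring this point is 13 mm below the ring's top, under the locked cap 19 mm below it.
- screwdriver: Bystander: small screwdriver lying on the bench, 22 x 150 x 22 mm, origin under its middle.
- screw_dish: Bystander: round tin dish with screws, 78 mm across, 16 mm high, origin under its middle.
- cutter: Bystander: side cutters lying flat, 143 x 57 x 14 mm, origin under the middle.
- relay: Bystander: small relay board, 50 x 70 x 17 mm, origin under its middle.
- tape: Bystander: roll of tape lying flat, 60 mm across, 18 mm high, origin under its middle.
- brush: Bystander: cleaning brush, 130 x 13 x 26 mm, origin under its middle.
There are look-alikes about, which are no part of the job. Leave any pink look-alike of the part that bears cap_bar alone.

How it is judged:
On the way:
1. the cell stands upright in the bore of the well and is let go (horizontal distance between cell_mid and well_entry below 0.004 m and z of cell_mid in the frame of well_entry below -0.01 m and angle between cell_mid's own z axis and vertical below 0.15 rad and contact force between the fingers and cell below 0.1 N), for 0.2 s.
At the end, for the whole second after the job is handed in: The cell stands upright in the well (middle within 4 mm of its axis, 16.5 to 21.5 mm below the ring's top). The cap is locked over it: bar centre 23 to 26 mm above the ring's top, within 4 mm of the axis, bar along the lock line within 8 degrees, tilted under 4.5 degrees (z of cap_bar in the frame of well_entry between 0.023 and 0.026 m and horizontal distance between each of cap_bar, cell_mid and well_entry below 0.004 m and angle between the x axis of cap_bar and the x axis of well_lock, either way round below 0.14 rad and angle between cap_bar's own z axis and vertical below 0.08 rad and z of cell_mid in the frame of well_entry between -0.0215 and -0.0165 m and angle between cell_mid's own z axis and vertical below 0.15 rad); the robot touches nothing.
It fails at once if another thing on the bench is shifted by more than 30 mm (distance of any of screwdriver, screw_dish, cutter, relay, tape, brush from where it was at the start of the episode above 0.03 m).
It also fails if it takes over 58 s, if anything falls off the work surface, if the arm or the gripper's body presses on something with over 40 N, if the wrist force passes 120 N, or if a joint passes its speed limit or range.

## Working session

There is one attempt and no reset: what is moved stays moved. The work goes in short steps, Python scripts to look and compute and a tool call to move; the robot and the scene stay as the last step left them, time stands still between calls to the robot, and variables do not carry over. Pictures are saved under pics/ and viewed, at most 11 in all, crops included, and the job is handed in when it is done.

Besides the shell and the picture viewer there is one more tool, called after ">>>" as name([rows], argument=value, ...), one row to a line, values as JSON. servo_tool: Moves the arm, as the interface text tells. Its arguments: {"type":"object","properties":{"rows":{"type":"array","items":{"type":"object","properties":{"xyz":{"type":"array","items":{"type":"number"}},"rotation":{"type":"array","items":{"type":"number"}}}}},"hand":{"type":"number"}},"required":["rows"]}

```bash
mkdir -p pics; cat > h.py <<'E'
import numpy as np, cv2
from workcell import env, camera
def shot(n, f):
    c=camera(n); cv2.imwrite(f'pics/{f}.png', c['pixels'][:,:,::-1]); np.savez(f'pics/{f}.npz', **c); return c
def load(f): return dict(np.load(f'pics/{f}.npz'))
def K(c):
    f=c['pixels'].shape[0]/2/np.tan(np.radians(c['fov_y'])/2); return f
def ray(c,u,v):
    d=np.array([(u-c['cx'])/K(c),(v-c['cy'])/K(c),1.]); return -c['R'].T@c['t'], c['R'].T@d
def plane(c,u,v,z):
    o,d=ray(c,u,v); return o+d*(z-o[2])/d[2]
def proj(c,X):
    p=c['R']@np.asarray(X)+c['t']; return p[0]/p[2]*K(c)+c['cx'], p[1]/p[2]*K(c)+c['cy']
E
python3 - <<'E'
from h import *
for n in('side','top'):
    c=shot(n,n+'0'); print(n,c['fov_y'],c['cx'],c['cy'],-c['R'].T@c['t'],c['R'].round(3).tolist())
print(env.sense())
E
```

```text
side 45.08374586166381 281.7600983421042 219.58545004968275 [-0.15899902 -1.0824509   0.51401923] [[0.813, -0.583, -0.004], [-0.212, -0.288, -0.934], [0.543, 0.76, -0.358]]
top 49.995834337006976 278.948809126437 205.84226082132682 [ 0.38429158 -0.1141554   1.08015783] [[0.025, -1.0, -0.013], [-0.988, -0.023, -0.151], [0.151, 0.017, -0.988]]
{'time': 0.1, 'qpos': array([ 1.29500051e+00,  2.38687668e-01, -1.42011955e-02,  1.31921030e+00,
       -6.88536648e-06,  1.57079673e+00]), 'qvel': array([-4.71496062e-04, -1.37439984e-03,  1.93439304e-03, -2.01887999e-03,
       -4.61610103e-05,  1.70191544e-03]), 'joint_torque': array([-5.62540681e-04, -5.39720249e+01,  3.46997631e+01,  1.34675094e-02,
       -9.89209730e-05, -3.50998096e-05]), 'tcp_pos': array([0.1428472 , 0.50473763, 0.19874716]), 'tcp_rot': array([-4.31824201e-01, -3.11159859e+00,  2.02844256e-03]), 'wrist_force': array([ 0.14511511, -0.87111616, -0.44326655]), 'ft_torque': array([-0.01847766,  0.0429472 , -0.00263772]), 'grip_force': 0.0, 'width': 0.085274964738813}
```

View pics/top0.png

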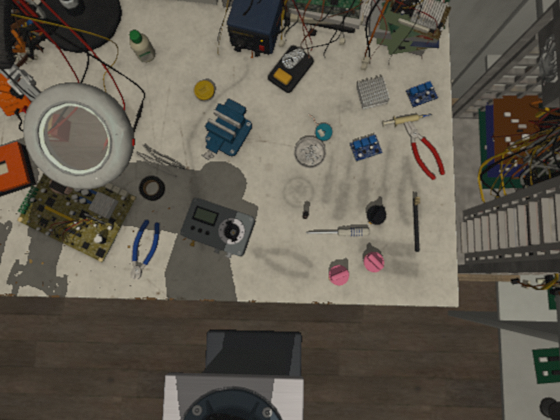

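View pics/side0.png

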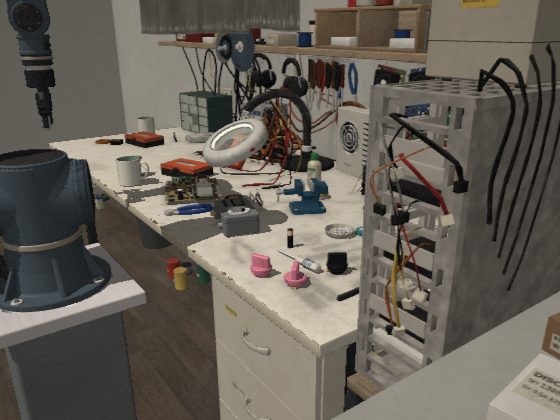

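```bash
python3 - <<'E'
from h import *
a=cv2.imread('pics/top0.png')[185:260,185:395]; b=cv2.imread('pics/side0.png')[190:280,210:365]
a=cv2.resize(a,None,fx=3.8,fy=3.8,interpolation=cv2.INTER_CUBIC)
b=cv2.resize(b,None,fx=3.4,fy=3.4,interpolation=cv2.INTER_CUBIC)
o=np.zeros((a.shape[0]+b.shape[0],800,3),np.uint8); o[:a.shape[0],:a.shape[1]]=a[:,:800]; o[a.shape[0]:,:b.shape[1]]=b; cv2.imwrite('pics/crop0.png',o); print(a.shape,b.shape)
E
```

```text
(285, 798, 3) (306, 527, 3)
```

View pics/crop0.png

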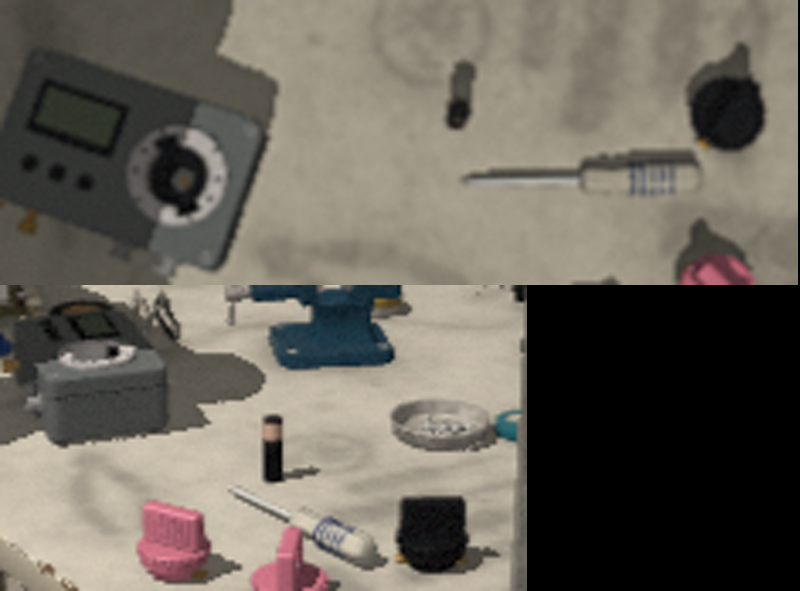

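```bash
python3 - <<'E'
from h import *
c=load('top0'); s=load('side0')
im=c['pixels']; g=im.min(2)
# ring
roi=np.zeros(g.shape,bool); roi[215:250,215:252]=1
m=((g>125)&roi).astype(np.uint8); 
n,l,st,ce=cv2.connectedComponentsWithStats(m); k=1+st[1:,4].argmax(); pts=np.argwhere(l==k)[:,::-1]
hull=cv2.convexHull(pts.astype(np.int32)); el=cv2.fitEllipse(hull); print('ring px',st[k],el)
W=plane(c,*el[0],0.06); print('well',W, 'edge', [np.linalg.norm(plane(c,*h[0],0.06)-W).round(4) for h in hull[::3]])
for r in (0.0215,0.0265):
  row=[]
  for a in range(0,360,10):
    X=W+[r*np.cos(np.radians(a)),r*np.sin(np.radians(a)),0]; u,v=proj(c,X)
    row.append(int(cv2.getRectSubPix(im[:,:,1].copy(),(1,1),(float(u),float(v)))[0,0]))
  print(r,row)
# dark blobs
def blob(c,box,th):
    g=c['pixels'].max(2); x0,y0,x1,y1=box
    m=np.zeros(g.shape,np.uint8); m[y0:y1,x0:x1]=g[y0:y1,x0:x1]<th
    n,l,st,ce=cv2.connectedComponentsWithStats(m); k=1+st[1:,4].argmax(); return st[k].tolist(),ce[k],l==k
for th in(45,60): print('cap top',blob(c,(355,190,395,235),th)[:2],'side',blob(s,(315,240,360,285),th)[:2]); print('cell top',blob(c,(295,195,318,225),th)[:2],'side',blob(s,(280,220,300,255),th)[:2])
np.set_printoptions(linewidth=220)
print(im[200:228,364:390].max(2)); 
print(im[198:222,298:314].max(2))
print(s['pixels'][245:277,322:354].max(2))
print('cellside'); print(s['pixels'][224:254,283:299].max(2))
E
```

```text
ring px [234 219  10  24 102] ((237.0338592529297, 230.63577270507812), (12.492463111877441, 22.851579666137695), 178.5364227294922)
well [ 0.48045335 -0.00312849  0.06      ] edge [np.float64(0.0169), np.float64(0.0259), np.float64(0.0271), np.float64(0.0196)]
0.0215 [163, 166, 155, 92, 25, 19, 17, 19, 14, 20, 16, 16, 18, 14, 20, 18, 14, 35, 112, 160, 141, 118, 99, 89, 92, 92, 92, 90, 92, 92, 90, 88, 89, 82, 123, 154]
0.0265 [114, 150, 112, 68, 17, 17, 29, 31, 23, 18, 15, 16, 19, 50, 134, 110, 101, 123, 130, 104, 91, 92, 93, 88, 82, 76, 80, 86, 92, 93, 92, 93, 93, 93, 85, 91]
cap top ([367, 205, 19, 19, 285], array([376.08070175, 214.11578947])) side ([327, 253, 20, 22, 367], array([336.91553134, 262.77656676]))
cell top ([303, 211, 5, 7, 22], array([304.95454545, 213.90909091])) side ([288, 236, 5, 12, 58], array([290.05172414, 241.5       ]))
cap top ([367, 205, 19, 20, 305], array([376.10163934, 214.00655738])) side ([327, 253, 21, 22, 386], array([336.92227979, 262.73834197]))
cell top ([303, 211, 5, 8, 32], array([305.     , 214.34375])) side ([288, 236, 5, 12, 59], array([290.
[... 6143 characters left out ...]
  16 154 174 177 177 180 183]
 [200 198 196 191 105  18  18  19  12   5 156 176 179 124  98  99]
 [198 199 195 196 108  16  18  15  17  20  85  99 100  90  85  83]
 [202 201 201 196 109  19  19  18  15   7  78  91  88  92  87  85]
 [203 203 200 202 140  62  24  17  16  40  89 172 192 191 187 185]
 [200 202 201 202 194 160 145 149 182 191 192 195 197 195 197 195]
 [198 199 198 194 197 197 195 194 194 198 195 196 194 194 197 198]
 [194 200 201 199 199 199 197 198 198 198 198 194 196 196 198 200]
 [190 175 194 203 202 199 203 201 202 200 199 195 194 194 193 196]
 [207 210 197 193 203 203 201 200 200 197 198 197 197 198 197 196]
 [115 176 206 210 197 194 200 200 200 201 204 202 201 199 198 198]]
```

```bash
python3 - <<'E'
from h import *
from scipy.optimize import least_squares
c=load('top0'); s=load('side0')
# cell
f=lambda p: np.r_[np.array(proj(s,[p[0],p[1],.025]))-[289.85,237.8], np.array(proj(c,[p[0],p[1],.05]))-[305.3,213.5]]
r=least_squares(f,[.4,-.16]); print('cell',r.x,r.fun)
# brass
for n,k,(x0,y0,x1,y1) in(('top',c,(355,195,395,235)),('side',s,(318,245,362,285))):
    im=k['pixels'][y0:y1,x0:x1].astype(int); q=np.argwhere((im[:,:,0]-im[:,:,2]>45))
    for v,u in q: print(n,u+x0,v+y0,im[v,u],plane(k,u+x0,v+y0,.002)[:2].round(4))
# enhanced crops
def crop(k,x0,y0,w,h,fx,g): 
    a=k['pixels'][y0:y0+h,x0:x0+w,::-1].astype(float)*g; return cv2.resize(np.clip(a,0,255).astype(np.uint8),None,fx=fx,fy=fx,interpolation=cv2.INTER_CUBIC)
a=np.hstack([crop(c,362,200,28,28,10,4),crop(s,322,247,30,28,10,4)]); b=np.hstack([crop(c,216,216,30,30,10,1.3),crop(s,222,198,34,30,8.5,1.3)[:300]]) if 0 else np.hstack([crop(c,216,216,30,30,9.5,1.4),crop(s,220,198,38,30,9.5,1.4)])
o=np.zeros((a.shape[0]+b.shape[0],max(a.shape[1],b.shape[1]),3),np.uint8); o[:a.shape[0],:a.shape[1]]=a; o[a.shape[0]:,:b.shape[1]]=b; print(o.shape); cv2.imwrite('pics/crop1.png',o)
E
```

```text
cell [ 0.52524245 -0.15826614] [-0.23290333  0.18916843  0.07848861 -0.21667522]
top 369 222 [131 102  51] [ 0.5142 -0.3134]
top 370 222 [100  77  38] [ 0.5143 -0.3157]
top 369 223 [155 133  98] [ 0.5118 -0.3133]
top 370 223 [139 112  62] [ 0.5118 -0.3157]
top 371 223 [104  83  50] [ 0.5119 -0.3181]
side 326 269 [178 151 113] [ 0.5175 -0.3067]
side 327 269 [139 110  63] [ 0.5193 -0.308 ]
side 326 270 [188 155 110] [ 0.5142 -0.3105]
side 327 270 [178 138  78] [ 0.516  -0.3118]
side 328 270 [114  87  48] [ 0.5178 -0.3131]
side 327 271 [111  90  60] [ 0.5128 -0.3156]
side 328 271 [100  79  44] [ 0.5146 -0.3169]
(565, 646, 3)
```

View pics/crop1.png

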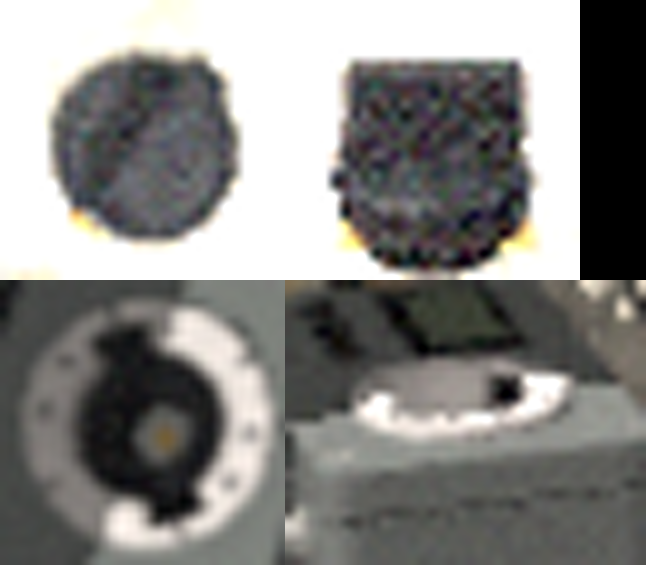

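```bash
python3 - <<'E'
from h import *
c=load('top0'); s=load('side0')
print('well top',plane(c,231.0,230.7,.06),'side',plane(s,238.3,210.1,.06))
def P(x,y): return 216+(x+.5)/9.5-.5, 216+(y-280+.5)/9.5-.5
A=plane(c,*P(125,337),.06); B=plane(c,*P(177,510),.06); d=A-B; print('gap',A,B,(A+B)/2,np.degrees(np.arctan2(d[1],d[0])),np.linalg.norm(d))
X=plane(c,*P(262,425),.06)-plane(c,*P(32,425),.06); print('ringw',X)
print('cap disc top',plane(c,376.05,214.45,.019)); 
L=plane(s,328.3,270.3,.002);R=plane(s,345.7,270.2,.002); d=R-L; print('lugs',L,R,(L+R)/2,np.linalg.norm(d),np.degrees(np.arctan2(d[1],d[0])))
print('lug-top angle', np.degrees(np.arctan2(*(np.array([.5135,-.315])-plane(c,376.05,214.45,.019)[:2])[::-1])))
print('bar top side',plane(s,337.05,252.7,.0455))
l=plane(s,322+7.05-.5,247+6-.5,.0455);r=plane(s,322+24.05-.5,247+6-.5,.0455); print(l,r,np.linalg.norm(l-r),np.degrees(np.arctan2(*(r-l)[1::-1])))
def Q(x,y): return 362+(x+.5)/10-.5,200+(y+.5)/10-.5
d=plane(c,*Q(150,70),.03)-plane(c,*Q(88,200),.03); print('band',np.degrees(np.arctan2(d[1],d[0])))
for q in ((205,58),(112,222)): print(plane(c,*Q(*q),.0455))
E
```

```text
well top [0.47998239 0.01060985 0.06      ] side [0.47877021 0.00690958 0.06      ]
gap [0.50079043 0.01669979 0.06      ] [0.45954425 0.00253392 0.06      ] [0.48016734 0.00961685 0.06      ] 18.954876540138052 0.0436110009359397
ringw [ 0.00130227 -0.0551546   0.        ]
cap disc top [ 0.53055967 -0.32696898  0.019     ]
lugs [ 0.5174201  -0.31467159  0.002     ] [ 0.54921395 -0.33726677  0.002     ] [ 0.53331703 -0.32596918  0.002     ] 0.039005010068293475 -35.40055140347357
lug-top angle 144.94668461591496
bar top side [ 0.53174592 -0.32563454  0.0455    ]
[ 0.51729111 -0.31375676  0.0455    ] [ 0.54760045 -0.33591949  0.0455    ] 0.037547865906912684 -36.17493567422619
band -25.295926334304994
[ 0.54850857 -0.33567916  0.0455    ]
[ 0.50974955 -0.31394083  0.0455    ]
```

>>> servo_tool([
  {"xyz":[0.0273,-0.0474,0]},
  {"xyz":[0.0273,-0.0474,0]},
  {"xyz":[0.0273,-0.0474,0]},
  {"xyz":[0.0273,-0.0474,0]},
  {"xyz":[0.0273,-0.0474,0]},
  {"xyz":[0.0273,-0.0474,0]},
  {"xyz":[0.0273,-0.0474,0]},
  {"xyz":[0.0273,-0.0474,0]},
  {"xyz":[0.0273,-0.0474,0]},
  {"xyz":[0.0273,-0.0474,0]},
], hand=-0.2)

```text
invalid input at $.rows[0]: expected keys xyz, rotation
```

>>> servo_tool([
  {"xyz":[0.0273,-0.0474,-0.02]},
  {"xyz":[0.0273,-0.0474,-0.02]},
  {"xyz":[0.0273,-0.0474,-0.02]},
  {"xyz":[0.0273,-0.0474,-0.02]},
  {"xyz":[0,0,0]},
])

```text
invalid input at $.rows[0]: expected keys xyz, rotation
```

```bash
python3 - <<'E'
from h import *
print(env.sense())
E
```

```text
{'time': 0.1, 'qpos': array([ 1.29500051e+00,  2.38687668e-01, -1.42011955e-02,  1.31921030e+00,
       -6.88536648e-06,  1.57079673e+00]), 'qvel': array([-4.71496062e-04, -1.37439984e-03,  1.93439304e-03, -2.01887999e-03,
       -4.61610103e-05,  1.70191544e-03]), 'joint_torque': array([-5.62540681e-04, -5.39720249e+01,  3.46997631e+01,  1.34675094e-02,
       -9.89209730e-05, -3.50998096e-05]), 'tcp_pos': array([0.1428472 , 0.50473763, 0.19874716]), 'tcp_rot': array([-4.31824201e-01, -3.11159859e+00,  2.02844256e-03]), 'wrist_force': array([ 0.14511511, -0.87111616, -0.44326655]), 'ft_torque': array([-0.01847766,  0.0429472 , -0.00263772]), 'grip_force': 0.0, 'width': 0.085274964738813}
```

>>> servo_tool([
  {"xyz":[0.0273,-0.0474,0],"rotation":[0,0,0]},
  {"xyz":[0.0273,-0.0474,0],"rotation":[0,0,0]},
  {"xyz":[0.0273,-0.0474,0],"rotation":[0,0,0]},
  {"xyz":[0.0273,-0.0474,0],"rotation":[0,0,0]},
  {"xyz":[0.0273,-0.0474,0],"rotation":[0,0,0]},
  {"xyz":[0.0273,-0.0474,0],"rotation":[0,0,0]},
  {"xyz":[0.0273,-0.0474,0],"rotation":[0,0,0]},
  {"xyz":[0.0273,-0.0474,0],"rotation":[0,0,0]},
  {"xyz":[0.0273,-0.0474,0],"rotation":[0,0,0]},
  {"xyz":[0.0273,-0.0474,0],"rotation":[0,0,0]},
], hand=-0.2)

```text
time: 1.35
tcp_pos: [0.4165, 0.0293, 0.1992]
tcp_rot: [0.432, 3.112, 0.0]
wrist_force: [0.6, 0.3, -0.1]
width: 0.0509
grip_force: 0.0
```

>>> servo_tool([
  {"xyz":[0.0273,-0.0474,-0.02],"rotation":[0,0,0]},
  {"xyz":[0.0273,-0.0474,-0.02],"rotation":[0,0,0]},
  {"xyz":[0.0273,-0.0474,-0.02],"rotation":[0,0,0]},
  {"xyz":[0.0273,-0.0474,-0.02],"rotation":[0,0,0]},
  {"xyz":[0,0,0],"rotation":[0,0,0]},
])

```text
time: 1.98
tcp_pos: [0.5253, -0.1611, 0.1167]
tcp_rot: [-0.437, -3.108, 0.0]
wrist_force: [0.1, -0.4, -0.8]
width: 0.0508
grip_force: 0.0
```

```bash
python3 - <<'E'
from h import *
s=env.sense(); print(s['qpos'],s['tcp_pos'],s['tcp_rot'],s['width'])
E
```

```text
[-2.97295998e-01  3.21626536e-01 -1.12240222e-01  1.13999405e+00
 -4.96531115e-04 -1.80516733e-02] [ 0.52532395 -0.16112258  0.11667921] [-4.36778971e-01 -3.10794666e+00  1.44090392e-05] 0.050843216201461656
```

>>> servo_tool([
  {"xyz":[0,0,-0.025],"rotation":[0,0,0]},
  {"xyz":[0,0,-0.025],"rotation":[0,0,0]},
  {"xyz":[0,0,-0.022],"rotation":[0,0,0]},
  {"xyz":[0,0,-0.02],"rotation":[0,0,0]},
  {"xyz":[0,0,0],"rotation":[0,0,0]},
  {"xyz":[0,0,0],"rotation":[0,0,0]},
])

```text
time: 2.72
tcp_pos: [0.5254, -0.1582, 0.0282]
tcp_rot: [0.431, 3.111, -0.0]
wrist_force: [-0.2, -0.5, 0.9]
width: 0.0509
grip_force: 0.0
```

>>> servo_tool([
  {"xyz":[0,0,0],"rotation":[0,0,0]},
  {"xyz":[0,0,0],"rotation":[0,0,0]},
  {"xyz":[0,0,0],"rotation":[0,0,0]},
  {"xyz":[0,0,0],"rotation":[0,0,0]},
  {"xyz":[0,0,0],"rotation":[0,0,0]},
  {"xyz":[0,0,0],"rotation":[0,0,0]},
], hand=1)

```text
time: 3.48
tcp_pos: [0.5251, -0.1585, 0.0273]
tcp_rot: [-0.432, -3.112, 0.0]
wrist_force: [-0.3, 0.2, -0.7]
width: -0.0006
grip_force: 0.0
```

```bash
python3 - <<'E'
from h import *
c=shot('top','top1'); s=shot('side','side1')
def crop(k,x0,y0,w,h,fx,g): 
    a=k['pixels'][y0:y0+h,x0:x0+w,::-1].astype(float)*g; return cv2.resize(np.clip(a,0,255).astype(np.uint8),None,fx=fx,fy=fx,interpolation=cv2.INTER_CUBIC)
cv2.imwrite('pics/crop2.png',np.hstack([crop(c,270,180,80,100,4.8,1.3),crop(s,250,170,80,100,4.8,1.3)]))
print(proj(c,[.525,-.158,.05]),proj(s,[.525,-.158,.025]))
E
```

```text
(np.float64(305.26134119675544), np.float64(213.3848395506723)) (np.float64(289.4739777551129), np.float64(237.9778286765537))
```

View pics/crop2.png

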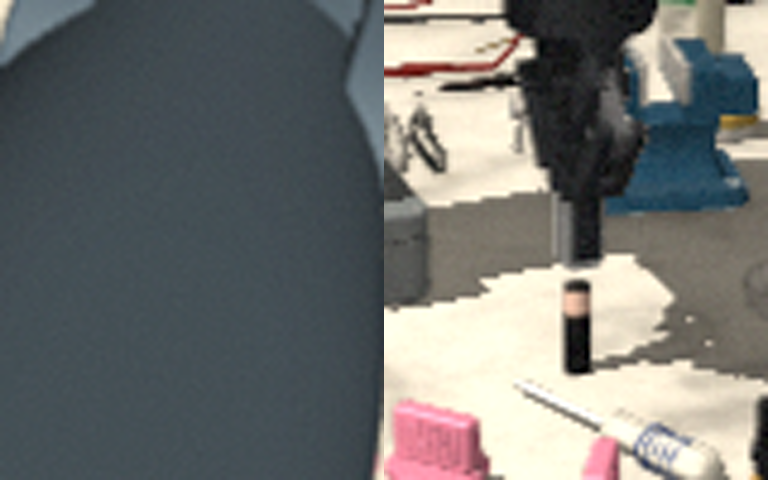

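```bash
python3 - <<'E'
from h import *
c=load('top1'); s=load('side1')
S=env.sense(); print(S['tcp_pos'],S['width'],S['qpos'],S['time'])
print(plane(s,290.4,225.2,.027),[ (z,np.round(proj(s,[.525,-.158,z]),1)) for z in (.027,.04,.05,.06)])
k=load('side0'); print(np.abs(k['R']-s['R']).max(),k['t']-s['t'])
print(load('top0')['t']-c['t'])
# where did cell/pink move?
d=np.abs(k['pixels'].astype(int)-s['pixels']).sum(2)[228:250,284:298]; print(d.max())
# base marks: bench front edge etc; fingertip bounding columns
im=s['pixels']; print(im[215:232,280:302].max(2))
E
```

```text
[ 0.5251366  -0.15847872  0.02723211] -1.8795833720161697e-05 [-2.93057436e-01  3.90412752e-01 -2.58750076e-01  9.21699361e-01
 -5.95938988e-05 -1.72256508e-02] 3.575
[ 0.57488068 -0.09457925  0.027     ] [(0.027, array([289.5, 237.2])), (0.04, array([289.5, 232.4])), (0.05, array([289.5, 228.6])), (0.06, array([289.5, 224.8]))]
0.0 [0. 0. 0.]
[0. 0. 0.]
43
[[ 93  95  94  91  93 116  93 100  82  45  31  25  25  21  25  62  75  75
   75  76  77  82]
 [ 94  94  94  93  95 113  92  99  88  49  28  31  30  30  26  62  82  86
   86  84  87  85]
 [ 93  95  94  94  92 114  90  98  87  52  29  23  26  24  19  64  85  89
   89  91  88  87]
 [ 96  97  92  94  95 114  91 100  91  51  26  24  27  28  24  77  90  91
   92  90  92  93]
 [ 98  94  98  95  92 114  92 100  84  51  32  25  22  28  26  64  89  91
   89  91  91  95]
 [ 99  96  96  95  95 114  92  98  85  52  29  35  27  16  27  66  85  91
   90  92  94  94]
 [ 93  93  93  92  95 115  92 100  86  51  27  23  16  24  25  65  86  95
   91  95  93  97]
 [ 94  90  95  93  94 116  93 100  85  47  31  26  28  22  25  80  94  93
   95  94  94  94]
 [ 92  95  91  94  93 102  89  99  85  47  23  14  18  19  27  81 179 198
  199 198 195 195]
 [ 92  94  92  92  91  96  99 107  92  58  53  53  68  78  86 154 197 203
  203 204 202 199]
 [ 94  94  94  93  96 178 199 148 104  94  88  87  86 110 136 190 204 203
  204 199 197 195]
 [199 195 194 196 197 203 203 199 180 154 164 189 197 197 199 200 204 202
  201 201 198 197]
 [203 206 204 202 201 202 201 200 199 197 200 199 198 195 195 198 198 200
  200 202 199 202]
 [203 204 205 205 203 203 201 175 135  99  87  87 141 186 194 197 200 199
  202 198 200 200]
 [203 203 201 205 204 205 202 129  59  40  26  22  41 173 194 193 200 199
  200 202 200 198]
 [203 202 202 199 196 196 200 145  81  74  60  52  50 176 200 198 200 203
  200 200 202 198]
 [205 200 199 194 194 192 196 174 181 178 157 127 108 181 199 201 202 200
  202 201 197 198]]
```

```bash
python3 - <<'E'
from h import *
s=load('side0'); c=load('top0'); c1=load('top1')
for z in (.199,.212,.23): print(z,proj(s,[.1428,.5047,z]), proj(c,[.1428,.5047,z]))
print('top1 tcp axis',[np.round(proj(c1,[.525,-.158,z]),1) for z in (.03,.1,.2,.3,.4)])
a=cv2.resize(s['pixels'][80:140,10:90,::-1],None,fx=5,fy=5,interpolation=cv2.INTER_CUBIC)
b=cv2.resize(c1['pixels'][:300,200:480,::-1],None,fx=1.4,fy=1.4); b=cv2.resize(b,(392,420))
o=np.zeros((420,792,3),np.uint8); o[:300,:400]=a; o[:,400:]=b; cv2.imwrite('pics/crop3.png',o)
E
```

```text
0.199 (np.float64(50.177650051939764), np.float64(142.01302141644885)) (np.float64(-47.926992511318645), np.float64(396.4960391485695))
0.212 (np.float64(49.430368555390714), np.float64(137.61236837891434)) (np.float64(-53.066548837317896), np.float64(398.37852775731346))
0.23 (np.float64(48.3878744569964), np.float64(131.47324297316453)) (np.float64(-60.450665034044846), np.float64(401.08314149131655))
top1 tcp axis [array([304.9, 214.5]), array([306.3, 210.3]), array([308.7, 203.2]), array([311.6, 194.3]), array([315.5, 182.8])]
```

View pics/crop3.png

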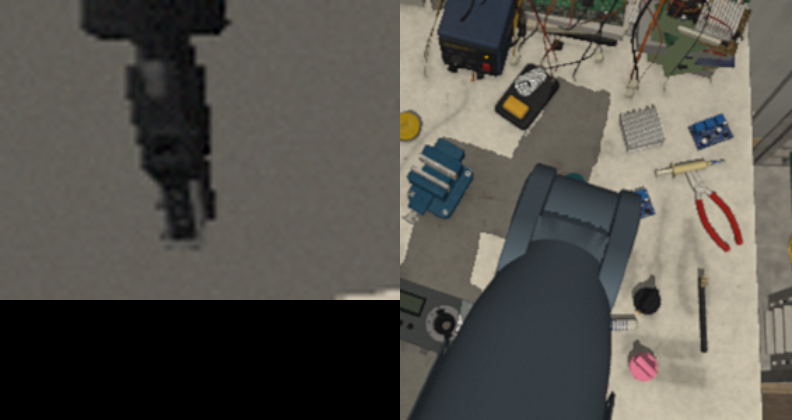

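>>> servo_tool([
  {"xyz":[0,0,0],"rotation":[0,0,0]},
  {"xyz":[0,0,0],"rotation":[0,0,0]},
  {"xyz":[0,0,0],"rotation":[0,0,0]},
  {"xyz":[0,0,0],"rotation":[0,0,0]},
  {"xyz":[0,0,-0.01],"rotation":[0,0,0]},
  {"xyz":[0,0,-0.01],"rotation":[0,0,0]},
  {"xyz":[0,0,0],"rotation":[0,0,0]},
], hand=-0.2)

```text
time: 4.45
tcp_pos: [0.5242, -0.1582, 0.006]
tcp_rot: [-0.432, -3.109, -0.0]
wrist_force: [-0.2, -0.1, 0.3]
width: 0.051
grip_force: 0.0
```

>>> servo_tool([
  {"xyz":[0,0,0],"rotation":[0,0,0]},
  {"xyz":[0,0,0],"rotation":[0,0,0]},
  {"xyz":[0,0,0],"rotation":[0,0,0]},
  {"xyz":[0,0,0],"rotation":[0,0,0]},
  {"xyz":[0,0,0],"rotation":[0,0,0]},
  {"xyz":[0,0,0],"rotation":[0,0,0]},
], hand=1)

```text
time: 5.2
tcp_pos: [0.5255, -0.1586, 0.0076]
tcp_rot: [0.432, 3.111, -0.0]
wrist_force: [-0.5, -0.0, 5.3]
width: 0.0114
grip_force: 58.7
```

```bash
python3 - <<'E'
from h import *
s=shot('side','side2'); print(s['pixels'][218:250,280:302].max(2)); print(env.sense()['tcp_pos'])
E
```

```text
[[ 97  97  95  95 108  77  35  28  31  29  33  31  24  19  22  24  23  22
   23  15  34  81]
 [ 95  94  97  95 110  72  35  30  32  23  26  30  27  21  17  25  17  35
   37  47  54  87]
 [ 98 100  94  94 109  71  37  93  74  42  26  23  20  19  19  26  64  83
   91  91  93  95]
 [ 94  98  94  97 108  73  32  94  99  65  37  22  28  25  25  22  78  93
   93  92  94  94]
 [ 93  94  95  95 107  73  35  90 101  67  40  27  21  14  21  27  79  92
   94  93  94  94]
 [ 92  94  97  92 109  74  37  91 100  67  40  33  32  31  21  25  78 179
  198 200 197 196]
 [ 92  93  91  93 109  76  34  91  99  75  44  29  27  26  28  23 125 193
  205 202 200 202]
 [ 98  95  94  94 111  76  33  88  98  74  42  25  31  31  30  24 128 189
  203 200 198 196]
 [176 196 196 194 171  99  33  90 100  74  44  26  27  20  27  25 128 193
  202 200 201 198]
 [205 208 206 203 176  96  32  89  99  77  47  24  26  31  25  23 126 188
  200 203 202 201]
 [205 204 204 205 177  97  33  91  99  88  54  30  24  27  30  27 129 188
  201 199 201 202]
 [202 204 203 204 177  99  31  90 100  73  46  33  34  29  26  27 127 189
  2
[... 1214 characters left out ...]
3  94  89]
 [201 201 200 201 201 200 199 116  33  15  16  11  19 157 179 122  87  84
   88  88  90  89]
 [203 206 206 204 206 203 200 119  36  18  17  26  16 161 184 121  83  85
   87  83  85  82]
 [206 206 207 205 202 203 201 122  35  23  15  25  19  92 102  96  89  89
   88  89  88  86]
 [205 206 205 209 206 203 204 121  36  16  14  17   6  81  94  93  93  91
   91  92  92  90]
 [211 210 209 210 207 207 207 142  60  21  18  18  44  87  95 175 196 193
  191 191 194 130]
 [207 208 208 208 208 209 205 200 163 150 122 140 186 198 197 200 204 202
  204 200 201 198]
 [172 199 208 206 204 207 203 205 200 199 197 197 201 200 200 201 201 202
  200 201 202 199]]
[ 0.5254271  -0.15855088  0.0075907 ]
```

>>> servo_tool([
  {"xyz":[0,0,0],"rotation":[0,0,0]},
  {"xyz":[0,0,0],"rotation":[0,0,0]},
  {"xyz":[0,0,0],"rotation":[0,0,0]},
  {"xyz":[0,0,-0.007],"rotation":[0,0,0]},
  {"xyz":[0,0,-0.007],"rotation":[0,0,0]},
  {"xyz":[0,0,0],"rotation":[0,0,0]},
  {"xyz":[0,0,0],"rotation":[0,0,0]},
], hand=0.2)

```text
time: 6.12
tcp_pos: [0.5251, -0.1585, -0.0068]
tcp_rot: [-0.432, -3.111, 0.0]
wrist_force: [-0.4, 0.2, 1.3]
width: 0.0342
grip_force: 0.0
```

>>> servo_tool([
  {"xyz":[0,0,0],"rotation":[0,0,0]},
  {"xyz":[0,0,0],"rotation":[0,0,0]},
  {"xyz":[0,0,0],"rotation":[0,0,0]},
  {"xyz":[0,0,0],"rotation":[0,0,0]},
  {"xyz":[0,0,0],"rotation":[0,0,0]},
], hand=1)

```text
time: 6.75
tcp_pos: [0.5254, -0.1585, -0.0065]
tcp_rot: [0.432, 3.111, -0.0]
wrist_force: [-0.7, 0.4, 4.0]
width: 0.0124
grip_force: 58.6
```

>>> servo_tool([
  {"xyz":[0,0,0.02],"rotation":[0,0,0]},
  {"xyz":[0,0,0.035],"rotation":[0,0,0]},
  {"xyz":[0,0,0.035],"rotation":[0,0,0]},
  {"xyz":[-0.01,0.04,0],"rotation":[0,0,0]},
  {"xyz":[-0.012,0.042,0],"rotation":[0,0,0]},
  {"xyz":[-0.012,0.042,0],"rotation":[0,0,0]},
  {"xyz":[-0.011,0.043,0],"rotation":[0,0,0]},
  {"xyz":[0,0,0],"rotation":[0,0,0]},
  {"xyz":[0,0,0],"rotation":[0,0,0]},
  {"xyz":[0,0,0],"rotation":[0,0,0]},
])

```text
time: 8.0
tcp_pos: [0.4804, 0.0077, 0.0832]
tcp_rot: [0.433, 3.111, -0.0]
wrist_force: [0.7, -0.0, -0.1]
width: 0.0126
grip_force: 58.6
```

```bash
python3 - <<'E'
from h import *
c=shot('top','top3'); s=shot('side','side3')
def crop(k,x0,y0,w,h,fx,g): 
    a=k['pixels'][y0:y0+h,x0:x0+w,::-1].astype(float)*g; return cv2.resize(np.clip(a,0,255).astype(np.uint8),None,fx=fx,fy=fx,interpolation=cv2.INTER_CUBIC)
cv2.imwrite('pics/crop4.png',np.hstack([crop(c,190,170,80,100,4.8,1.3),crop(s,200,150,80,100,4.8,1.3)]))
S=env.sense();print(S['tcp_pos'],S['width'])
E
```

```text
[0.48035394 0.00769357 0.08317136] 0.01240387202079163
```

View pics/crop4.png

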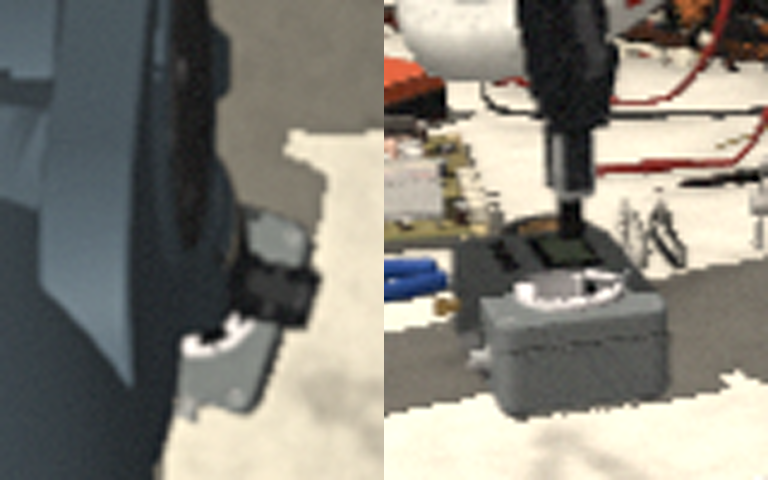

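```bash
python3 - <<'E'
from h import *
s=load('side3'); g=s['pixels'].max(2)
print(proj(s,[.4803,.0077,.09]),proj(s,[.4803,.0092,.06]))
print(g[188:202,230:250]); print(s['pixels'][203:216,224:254].min(2))
E
```

```text
(np.float64(238.24577918037818), np.float64(199.14209268666667)) (np.float64(238.34872406815637), np.float64(209.74634743392957))
[[199 199 195 148  66  79  91  62  33  22  24  28  25  64 173 192 193 191
  196 195]
 [198 199 197 195 162 117  98  71  36  32  40  49  52  81 181 203 205 203
  201 202]
 [197 200 200 200 194 160 113  95  86  86  86  85  84 130 192 204 203 205
  203 202]
 [195 196 201 200 199 168  96  76  74  60  55 127 162 192 202 201 202 204
  201 180]
 [195 199 201 202 200 170  85  26  27  24  23 132 190 200 201 200 199 198
  199 167]
 [196 198 199 199 197 169  84  16   6  14  13 134 192 203 200 201 199 199
  191 164]
 [194 170 156 132 123 118  66  19  19  16  19 134 190 202 201 203 199 195
  183 142]
 [ 68  57  68  66  66  68  36  15  10  20  11 101 177 193 198 196 197 194
  185 163]
 [ 67  81  82  79  94  89  45  20  15  19  15  30  81 145 193 199 197 191
  168 126]
 [ 72  73  82  90 103  96  52  19  20  19  17  18  50  67  99 150 186 191
  163 172]
 [ 59  60  61  54  52  52  28  20  16  17   7  27  48  52  54  66  92 170
  179 137]
 [ 33  35  32  30  41  40  30  19  
[... 1146 characters left out ...]
106 111 110 110 127  81
   25  11  84 145 176 156 164 104  92  66  47  48]
 [ 47  91 105 137 181 194 180 129 100  98  98 105 106 108 109 106 128  94
   95  98 170 189 189 157 110  67  96 103 100 104]
 [102 105 106 128 162 175 183 139 153 131 124 140 162 119 153 181 187 188
  145 156 155 151 122  99  76  94 104 108 108 109]
 [104 104 107 108 123 146 166 165 165 165 166 164 172 168 169 157 148 142
  118 111 108  88  94 103 102 104 106 107 107 106]
 [103 108 105 105 106 108 112 125 133 148 145 135 127 126 122 110 110  92
  105 106 106 106 106 105 106 109 109 109 109 104]
 [103 104 105 106 104 105 106 108 108 110 109 108 106 107 108 106 104 102
  105 106 105 101  99 100  97 100  95  90  83  83]]
```

>>> servo_tool([
  {"xyz":[0,0.001,0],"rotation":[0,0,0]},
  {"xyz":[0,0,-0.015],"rotation":[0,0,0]},
  {"xyz":[0,0,-0.012],"rotation":[0,0,0]},
  {"xyz":[0,0,-0.006],"rotation":[0,0,0]},
  {"xyz":[0,0,-0.005],"rotation":[0,0,0]},
  {"xyz":[0,0,-0.005],"rotation":[0,0,0]},
  {"xyz":[0,0,0],"rotation":[0,0,0]},
  {"xyz":[0,0,0],"rotation":[0,0,0]},
])

```text
time: 9.1
tcp_pos: [0.4803, 0.0095, 0.0404]
tcp_rot: [0.432, 3.112, -0.0]
wrist_force: [0.3, -0.8, 1.0]
width: 0.0127
grip_force: 58.6
```

>>> servo_tool([
  {"xyz":[0,0,-0.003],"rotation":[0,0,0]},
  {"xyz":[0,0,-0.003],"rotation":[0,0,0]},
  {"xyz":[0,0,-0.002],"rotation":[0,0,0]},
  {"xyz":[0,0,0],"rotation":[0,0,0]},
  {"xyz":[0,0,0],"rotation":[0,0,0]},
])

```text
time: 9.72
tcp_pos: [0.4803, 0.0105, 0.032]
tcp_rot: [-0.431, -3.112, -0.003]
wrist_force: [1.5, 5.1, -2.3]
width: 0.0125
grip_force: 58.6
```

>>> servo_tool([
  {"xyz":[0,0.0012,0],"rotation":[0,0,0]},
  {"xyz":[0,0,0],"rotation":[0,0,0]},
  {"xyz":[0,0,0],"rotation":[0,0,0]},
  {"xyz":[0,0,0],"rotation":[0,0,0]},
])

```text
time: 10.22
tcp_pos: [0.4801, 0.0107, 0.0322]
tcp_rot: [-0.432, -3.112, 0.0]
wrist_force: [1.1, 2.6, -1.2]
width: 0.0122
grip_force: 58.8
```

>>> servo_tool([
  {"xyz":[0.0004,0.001,0],"rotation":[0,0,0]},
  {"xyz":[0,0,0],"rotation":[0,0,0]},
  {"xyz":[0,0,0],"rotation":[0,0,0]},
])

```text
time: 10.6
tcp_pos: [0.4805, 0.0116, 0.0323]
tcp_rot: [-0.432, -3.112, 0.001]
wrist_force: [-0.1, -0.4, -0.1]
width: 0.0126
grip_force: 58.9
```

>>> servo_tool([
  {"xyz":[0,0,0],"rotation":[0,0,0]},
  {"xyz":[0,0,0],"rotation":[0,0,0]},
  {"xyz":[0,0,0],"rotation":[0,0,0]},
  {"xyz":[0,0,0.01],"rotation":[0,0,0]},
  {"xyz":[0,0,0.04],"rotation":[0,0,0]},
  {"xyz":[0,0,0.04],"rotation":[0,0,0]},
  {"xyz":[0,-0.05,0.0],"rotation":[0,0,0]},
  {"xyz":[0,-0.05,0],"rotation":[0,0,0]},
  {"xyz":[0,-0.05,0],"rotation":[0,0,0]},
  {"xyz":[0,-0.05,0],"rotation":[0,0,0]},
], hand=0)

```text
time: 11.85
tcp_pos: [0.4806, -0.1899, 0.1232]
tcp_rot: [0.431, 3.111, -0.0]
wrist_force: [0.8, -0.2, -0.2]
width: 0.0428
grip_force: 0.0
```

```bash
python3 - <<'E'
from h import *
c=shot('top','top4'); s=shot('side','side4')
def crop(k,x0,y0,w,h,fx,g): 
    a=k['pixels'][y0:y0+h,x0:x0+w,::-1].astype(float)*g; return cv2.resize(np.clip(a,0,255).astype(np.uint8),None,fx=fx,fy=fx,interpolation=cv2.INTER_CUBIC)
cv2.imwrite('pics/crop5.png',np.hstack([crop(c,212,212,40,40,9.8,1.3),crop(s,218,185,40,40,9.8,1.3)]))
S=env.sense();print(S['tcp_pos'],S['width'])
E
```

```text
[ 0.48075595 -0.19241062  0.1229498 ] 0.04253794959747861
```

View pics/crop5.png

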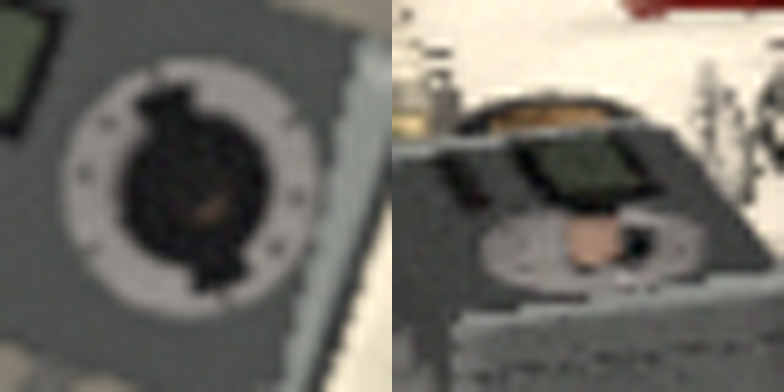

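>>> servo_tool([
  {"xyz":[0.0128,-0.0345,0],"rotation":[0,0,-5]},
  {"xyz":[0.0128,-0.0345,-0.02],"rotation":[0,0,-5]},
  {"xyz":[0.0128,-0.0345,-0.035],"rotation":[0,0,-5]},
  {"xyz":[0.0128,-0.0345,-0.035],"rotation":[0,0,0]},
  {"xyz":[0,0,0],"rotation":[0,0,0]},
  {"xyz":[0,0,0],"rotation":[0,0,0]},
  {"xyz":[0,0,0],"rotation":[0,0,0]},
])

```text
time: 12.82
tcp_pos: [0.5323, -0.3256, 0.0339]
tcp_rot: [0.832, 3.028, -0.001]
wrist_force: [0.7, 0.1, 0.5]
width: 0.0426
grip_force: 0.0
```

```bash
python3 - <<'E'
from h import *
s=shot('side','side5'); S=env.sense();print(S['tcp_pos'],S['width'],S['tcp_rot'])
x,y,z=S['tcp_pos']
a=s['pixels'][215:285,300:375,::-1].astype(float)*2.2
cv2.imwrite('pics/crop6.png',cv2.resize(np.clip(a,0,255).astype(np.uint8),None,fx=8,fy=8,interpolation=cv2.INTER_CUBIC))
print(proj(s,[x,y,z+.033]),proj(s,[.5318,-.3262,.0455]))
E
```

```text
[ 0.5323091  -0.32565799  0.03388814] 0.04234974586415533 [ 8.32335310e-01  3.02739038e+00 -8.09072686e-04]
(np.float64(337.5903878286864), np.float64(243.76674560147458)) (np.float64(337.2389504118946), np.float64(252.78050614142663))
```

View pics/crop6.png

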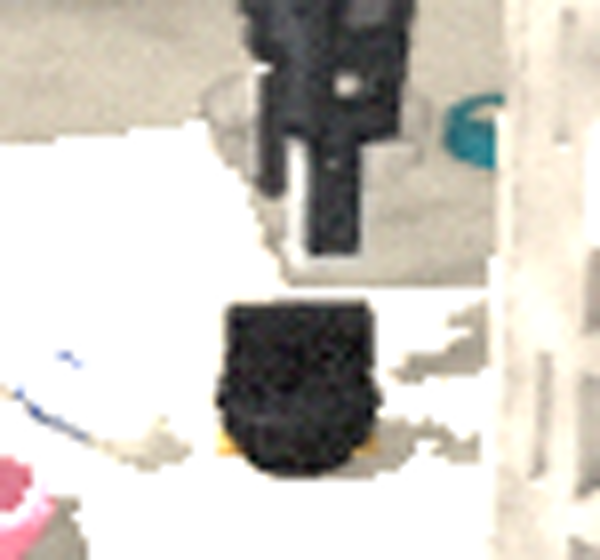

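>>> servo_tool([
  {"xyz":[-0.0003,0,-0.015],"rotation":[0,0,0]},
  {"xyz":[0,0,-0.015],"rotation":[0,0,0]},
  {"xyz":[0,0,-0.01],"rotation":[0,0,0]},
  {"xyz":[0,0,0],"rotation":[0,0,0]},
  {"xyz":[0,0,0],"rotation":[0,0,0]},
])

```text
time: 13.5
tcp_pos: [0.5315, -0.3264, -0.0077]
tcp_rot: [-0.834, -3.029, 0.0]
wrist_force: [0.1, -0.2, 0.1]
width: 0.0427
grip_force: 0.0
```

>>> servo_tool([
  {"xyz":[0,0,0],"rotation":[0,0,0]},
  {"xyz":[0,0,0],"rotation":[0,0,0]},
  {"xyz":[0,0,0],"rotation":[0,0,0]},
  {"xyz":[0,0,0],"rotation":[0,0,0]},
  {"xyz":[0,0,0],"rotation":[0,0,0]},
  {"xyz":[0,0,0],"rotation":[0,0,0]},
], hand=1)

```text
time: 14.25
tcp_pos: [0.5317, -0.3265, -0.0072]
tcp_rot: [0.834, 3.028, -0.001]
wrist_force: [-0.6, -0.2, 5.5]
width: 0.0108
grip_force: 61.8
```

```bash
python3 - <<'E'
from h import *
s=shot('side','side6'); S=env.sense();print(S['tcp_pos'],S['width'],S['tcp_rot'],S['wrist_force'],S['ft_torque'])
a=s['pixels'][250:278,318:356].astype(int); q=np.argwhere(a[:,:,0]-a[:,:,2]>40); print([(u+318,v+250) for v,u in q])
E
```

```text
[ 0.53177024 -0.3265612  -0.00723154] 0.011068305635903865 [ 8.34146282e-01  3.02795351e+00 -7.93728681e-04] [-0.59578032 -0.13163105  5.69906915] [-0.04973985  0.09283472 -0.02929127]
[(np.int64(326), np.int64(269)), (np.int64(327), np.int64(269)), (np.int64(328), np.int64(269)), (np.int64(326), np.int64(270)), (np.int64(327), np.int64(270)), (np.int64(328), np.int64(270)), (np.int64(346), np.int64(270)), (np.int64(326), np.int64(271)), (np.int64(327), np.int64(271)), (np.int64(328), np.int64(271)), (np.int64(329), np.int64(271))]
```

>>> servo_tool([
  {"xyz":[0,0,0.03],"rotation":[0,0,0]},
  {"xyz":[0,0,0.05],"rotation":[0,0,0]},
  {"xyz":[-0.0064,0.0422,0.02],"rotation":[0,0,6.2]},
  {"xyz":[-0.0064,0.0422,0],"rotation":[0,0,6.2]},
  {"xyz":[-0.0064,0.0422,0],"rotation":[0,0,6.2]},
  {"xyz":[-0.0064,0.0422,0],"rotation":[0,0,6.2]},
  {"xyz":[-0.0064,0.0422,0],"rotation":[0,0,6.2]},
  {"xyz":[-0.0064,0.0422,0],"rotation":[0,0,6.2]},
  {"xyz":[-0.0064,0.0422,0],"rotation":[0,0,6.2]},
  {"xyz":[-0.0067,0.0419,0],"rotation":[0,0,6.4]},
])

```text
time: 15.55
tcp_pos: [0.4794, 0.0124, 0.0921]
tcp_rot: [0.524, -3.097, -0.0]
wrist_force: [0.2, 0.4, -1.3]
width: 0.011
grip_force: 61.1
```

>>> servo_tool([
  {"xyz":[0,0,0],"rotation":[0,0,0]},
  {"xyz":[0,0,0],"rotation":[0,0,0]},
  {"xyz":[0,0,0],"rotation":[0,0,0]},
  {"xyz":[0,0,0],"rotation":[0,0,0]},
])

```text
time: 16.05
tcp_pos: [0.48, 0.0102, 0.0922]
tcp_rot: [0.516, -3.099, 0.0]
wrist_force: [0.2, -0.1, -1.2]
width: 0.0105
grip_force: 61.1
```

```bash
python3 - <<'E'
from h import *
c=shot('top','top7'); s=shot('side','side7'); S=env.sense();print(S['tcp_pos'],S['width'],S['tcp_rot'],np.degrees(2*np.arctan2(S['tcp_rot'][1],S['tcp_rot'][0])))
def crop(k,x0,y0,w,h,fx,g): 
    a=k['pixels'][y0:y0+h,x0:x0+w,::-1].astype(float)*g; return cv2.resize(np.clip(a,0,255).astype(np.uint8),None,fx=fx,fy=fx,interpolation=cv2.INTER_CUBIC)
cv2.imwrite('pics/crop7.png',np.hstack([crop(c,200,190,60,60,6.5,1.6),crop(s,213,160,50,70,7.8,2)[:390]]))
x,y,z=S['tcp_pos']; b=z+.0402
print('bar top',proj(s,[x,y,b+.0125]),'foot',proj(s,[x,y,b-.033]),'disc',proj(s,[x,y,b-.0145]))
a=np.radians(19)
for sg in(1,-1): print('lug',proj(s,[x+sg*.021*np.cos(a),y+sg*.021*np.sin(a),b-.031]))
E
```

```text
[0.48001831 0.01042433 0.09220515] 0.010481698215821733 [ 5.16455882e-01 -3.09875858e+00  8.46068044e-05] -161.07549520960683
bar top (np.float64(236.8658224184521), np.float64(178.7721097165397)) foot (np.float64(237.48981386317354), np.float64(195.49050471083586)) disc (np.float64(237.23796037951666), np.float64(188.74267818839934))
lug (np.float64(242.57486389354003), np.float64(192.73071607946093))
lug (np.float64(232.22574434734622), np.float64(196.84744839319626))
```

View pics/crop7.png

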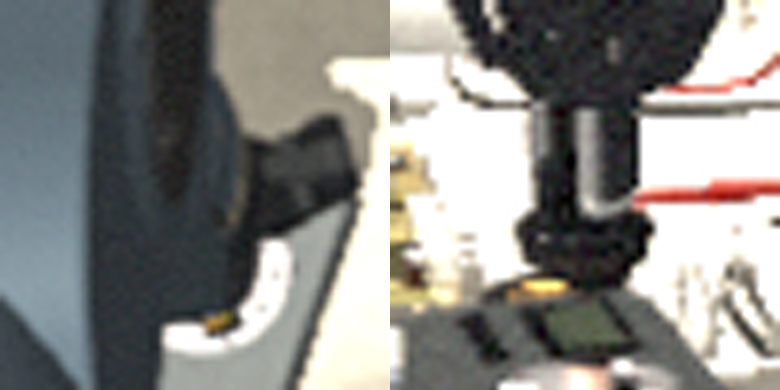

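```bash
python3 - <<'E'
from h import *
c=load('top7'); S=env.sense(); x,y,z=S['tcp_pos']; a=np.radians(18.9)
im=c['pixels'].astype(int)[225:250,222:245]; q=np.argwhere((im[:,:,0]-im[:,:,2]>40)); print([(u+222,v+225,tuple(im[v,u])) for v,u in q])
for r in (.0175,.0235): print(proj(c,[x-r*np.cos(a),y-r*np.sin(a),.1034]))
p=plane(c,233.4,239.1,.1034); d=p[:2]-[x,y]; print(p,d,np.hypot(*d),np.degrees(np.arctan2(*-d[::-1])))
s=load('side7')['pixels']; print(s[186:194,224:250].max(2))
E
```

```text
[(np.int64(232), np.int64(239), (np.int64(106), np.int64(84), np.int64(47))), (np.int64(233), np.int64(239), (np.int64(104), np.int64(82), np.int64(42))), (np.int64(234), np.int64(239), (np.int64(83), np.int64(69), np.int64(33))), (np.int64(232), np.int64(240), (np.int64(86), np.int64(66), np.int64(33))), (np.int64(233), np.int64(240), (np.int64(70), np.int64(54), np.int64(24)))]
(np.float64(231.01661177886257), np.float64(236.41168948651065))
(np.float64(231.80245547922434), np.float64(239.04186385638135))
[ 0.45774192 -0.00066741  0.1034    ] [-0.02227639 -0.01109173] 0.024885019140392 26.469371276390014
[[198 198 201 203 204 202 167  86  19  16   7  15   9  61 115  93  75  76
   75  58 103 119 161 170 168 169]
 [196 199 201 200 199 147  76  31  24  22   9  23   5  40  61  75  65  53
   37  20  32  53 125 169 179 179]
 [196 196 199 198 147  71  26  17  26  21  13  14  12  15  17  28  18  19
   21   8  18  19  62 171 194 195]
 [195 196 199 198 125  39  24  23  20  15  19  10  13  17  13   5  10  24
   13  15  15   7  20 177 201 201]
 [177 195 197 196 140  58  23  22  61  37  21  29  33  23  24  22  20  24
   23  20  13  12  89 185 205 202]
 [189 198 197 201 192 101  20  25  24  21  18  24  26  17  16  16  17  10
    6  26  20  14 133 192 202 181]
 [171 192 194 194 196 119  34  24  26  18  18  14  20  17  16  12  10  22
   16  16  14  14 173 197 201 170]
 [167 191 194 196 193 136  61  24  28  23  30  25  26  19  21  24  25  20
   19   8  24  90 179 195 189 163]]
```

>>> servo_tool([
  {"xyz":[0,0.0005,-0.015],"rotation":[0,0,0]},
  {"xyz":[0,0,-0.013],"rotation":[0,0,0]},
  {"xyz":[0,0,-0.008],"rotation":[0,0,0]},
  {"xyz":[0,0,-0.002],"rotation":[0,0,0]},
  {"xyz":[0,0,-0.002],"rotation":[0,0,0]},
  {"xyz":[0,0,-0.002],"rotation":[0,0,0]},
  {"xyz":[0,0,0],"rotation":[0,0,0]},
  {"xyz":[0,0,0],"rotation":[0,0,0]},
])

```text
time: 17.15
tcp_pos: [0.48, 0.0115, 0.0504]
tcp_rot: [-0.518, 3.098, -0.0]
wrist_force: [0.2, 0.8, -0.4]
width: 0.011
grip_force: 61.1
```

>>> servo_tool([
  {"xyz":[0,0,-0.002],"rotation":[0,0,0]},
  {"xyz":[0,0,-0.002],"rotation":[0,0,0]},
  {"xyz":[0,0,0],"rotation":[0,0,0]},
  {"xyz":[0,0,0],"rotation":[0,0,0]},
])

```text
time: 17.65
tcp_pos: [0.4802, 0.0115, 0.0465]
tcp_rot: [-0.518, 3.098, -0.0]
wrist_force: [0.0, -0.3, 3.5]
width: 0.0108
grip_force: 61.7
```

>>> servo_tool([
  {"xyz":[0,0,-0.002],"rotation":[0,0,0]},
  {"xyz":[0,0,-0.002],"rotation":[0,0,0]},
  {"xyz":[0,0,-0.002],"rotation":[0,0,0]},
  {"xyz":[0,0,-0.0015],"rotation":[0,0,0]},
  {"xyz":[0,0,0],"rotation":[0,0,0]},
  {"xyz":[0,0,0],"rotation":[0,0,0]},
  {"xyz":[0,0,0],"rotation":[0,0,0]},
])

```text
time: 18.52
tcp_pos: [0.4806, 0.0115, 0.0394]
tcp_rot: [-0.518, 3.097, -0.0]
wrist_force: [-0.5, -0.4, 10.6]
width: 0.0105
grip_force: 62.6
```

>>> servo_tool([
  {"xyz":[0,0,0],"rotation":[0,0,-5]},
  {"xyz":[0,0,0],"rotation":[0,0,-5]},
  {"xyz":[0,0,0],"rotation":[0,0,-5]},
  {"xyz":[0,0,0],"rotation":[0,0,-5]},
  {"xyz":[0,0,0],"rotation":[0,0,-5]},
  {"xyz":[0,0,0],"rotation":[0,0,-5]},
  {"xyz":[0,0,0],"rotation":[0,0,-5]},
  {"xyz":[0,0,0],"rotation":[0,0,-5]},
  {"xyz":[0,0,0],"rotation":[0,0,-5]},
  {"xyz":[0,0,0],"rotation":[0,0,-5]},
])

```text
time: 19.77
tcp_pos: [0.4808, 0.0115, 0.0395]
tcp_rot: [0.844, 3.024, 0.0]
wrist_force: [-0.8, -0.5, 10.8]
width: 0.0106
grip_force: 62.7
```

>>> servo_tool([
  {"xyz":[0,0,0],"rotation":[0,0,-5]},
  {"xyz":[0,0,0],"rotation":[0,0,-5]},
  {"xyz":[0,0,0],"rotation":[0,0,-5]},
  {"xyz":[0,0,0],"rotation":[0,0,-5]},
  {"xyz":[0,0,0],"rotation":[0,0,-4]},
  {"xyz":[0,0,0],"rotation":[0,0,0]},
  {"xyz":[0,0,0],"rotation":[0,0,0]},
])

```text
time: 20.65
tcp_pos: [0.4808, 0.0115, 0.0395]
tcp_rot: [1.45, 2.785, 0.001]
wrist_force: [-1.0, -0.1, 9.6]
width: 0.011
grip_force: 62.7
```

```bash
python3 - <<'E'
from h import *
S=env.sense();print(S['tcp_pos'],S['wrist_force'],S['ft_torque'],np.degrees(2*np.arctan2(S['tcp_rot'][1],S['tcp_rot'][0])))
E
```

```text
[0.48082931 0.01149471 0.03948724] [-0.97454187 -0.14061195  9.63546897] [-0.05357279  0.07159782  0.00680569] 124.99568207088849
```

>>> servo_tool([
  {"xyz":[0,0,0],"rotation":[0,0,-1.5]},
  {"xyz":[0,0,0],"rotation":[0,0,-1.5]},
  {"xyz":[0,0,0],"rotation":[0,0,0]},
])

```text
time: 21.02
tcp_pos: [0.4808, 0.0115, 0.0395]
tcp_rot: [1.523, 2.746, 0.001]
wrist_force: [0.1, 0.2, 11.2]
width: 0.0107
grip_force: 62.7
```

```bash
python3 - <<'E'
from h import *
S=env.sense();print(S['tcp_pos'],S['wrist_force'],S['ft_torque'],np.degrees(2*np.arctan2(S['tcp_rot'][1],S['tcp_rot'][0])))
E
```

```text
[0.48080765 0.01149869 0.03947667] [ 0.05799937  0.19502926 11.16360646] [-0.0233367   0.09373572  0.00033624] 121.98076151639306
```

>>> servo_tool([
  {"xyz":[0,0,0.001],"rotation":[0,0,0]},
  {"xyz":[0,0,0.001],"rotation":[0,0,0]},
  {"xyz":[0,0,0],"rotation":[0,0,0]},
  {"xyz":[0,0,0],"rotation":[0,0,0]},
])

```text
time: 21.52
tcp_pos: [0.4807, 0.0115, 0.0413]
tcp_rot: [1.523, 2.746, 0.001]
wrist_force: [0.4, 0.3, 8.3]
width: 0.0106
grip_force: 62.5
```

In the notch. Ease up to the locked height.

>>> servo_tool([
  {"xyz":[0,0,0.001],"rotation":[0,0,0]},
  {"xyz":[0,0,0.001],"rotation":[0,0,0]},
  {"xyz":[0,0,0.0007],"rotation":[0,0,0]},
  {"xyz":[0,0,0],"rotation":[0,0,0]},
  {"xyz":[0,0,0],"rotation":[0,0,0]},
])

```text
time: 22.15
tcp_pos: [0.4805, 0.0115, 0.0438]
tcp_rot: [1.523, 2.747, 0.001]
wrist_force: [-0.1, 0.2, 7.1]
width: 0.0106
grip_force: 62.3
```

>>> servo_tool([
  {"xyz":[0,0,0],"rotation":[0,0,-1]},
  {"xyz":[0,0,0],"rotation":[0,0,-1]},
  {"xyz":[0,0,0],"rotation":[0,0,0]},
])

```text
time: 22.52
tcp_pos: [0.4803, 0.0114, 0.0438]
tcp_rot: [1.571, 2.72, 0.0]
wrist_force: [-0.3, -0.9, 6.1]
width: 0.0104
grip_force: 62.2
```

```bash
python3 - <<'E'
from h import *
S=env.sense();print(S['tcp_pos'],S['wrist_force'],S['ft_torque'],np.degrees(2*np.arctan2(S['tcp_rot'][1],S['tcp_rot'][0])))
E
```

```text
[0.48029604 0.0114355  0.04377282] [-0.33624267 -0.89979949  6.12259042] [-0.11669292  0.08767846  0.0676018 ] 119.9833230412421
```

>>> servo_tool([
  {"xyz":[0,0,0],"rotation":[0,0,1.5]},
  {"xyz":[0,0,0],"rotation":[0,0,1.5]},
  {"xyz":[0,0,0.0005],"rotation":[0,0,0]},
  {"xyz":[0,0,0],"rotation":[0,0,0]},
])

```text
time: 23.02
tcp_pos: [0.4805, 0.0115, 0.0443]
tcp_rot: [1.499, 2.76, 0.001]
wrist_force: [-0.3, 0.5, 6.0]
width: 0.0103
grip_force: 62.1
```

>>> servo_tool([
  {"xyz":[0,0,0],"rotation":[0,0,0]},
  {"xyz":[0,0,0],"rotation":[0,0,0]},
  {"xyz":[0,0,0],"rotation":[0,0,0]},
  {"xyz":[0,0,0],"rotation":[0,0,0]},
  {"xyz":[0,0,0.01],"rotation":[0,0,0]},
  {"xyz":[0,0,0.04],"rotation":[0,0,0]},
  {"xyz":[0,0,0.05],"rotation":[0,0,0]},
  {"xyz":[0,-0.05,0],"rotation":[0,0,0]},
  {"xyz":[0,-0.05,0],"rotation":[0,0,0]},
  {"xyz":[0,-0.05,0],"rotation":[0,0,0]},
], hand=0)

```text
time: 24.28
tcp_pos: [0.4801, -0.1399, 0.145]
tcp_rot: [1.498, 2.76, 0.0]
wrist_force: [0.6, -0.2, -0.2]
width: 0.0425
grip_force: 0.0
```

>>> servo_tool([
  {"xyz":[0,-0.05,0],"rotation":[0,0,0]},
  {"xyz":[0,0,0],"rotation":[0,0,0]},
  {"xyz":[0,0,0],"rotation":[0,0,0]},
  {"xyz":[0,0,0],"rotation":[0,0,0]},
])

```text
time: 24.78
tcp_pos: [0.48, -0.1875, 0.1442]
tcp_rot: [-1.497, -2.762, -0.0]
wrist_force: [-0.8, -0.4, 0.4]
width: 0.0429
grip_force: 0.0
```

```bash
python3 - <<'E'
from h import *
c=shot('top','top9'); s=shot('side','side9')
def crop(k,x0,y0,w,h,fx,g): 
    a=k['pixels'][y0:y0+h,x0:x0+w,::-1].astype(float)*g; return cv2.resize(np.clip(a,0,255).astype(np.uint8),None,fx=fx,fy=fx,interpolation=cv2.INTER_CUBIC)
cv2.imwrite('pics/crop8.png',np.hstack([crop(c,212,207,40,44,9.8,2.4),crop(s,218,182,40,44,9.8,2.4)]))
# expected bar top end points if locked
a=np.radians(-56)
for k,n in((c,'top'),(s,'side')): print(n,[np.round(proj(k,[.4803+r*np.cos(a),.011+r*np.sin(a),.097]),1) for r in(-.021,0,.021)])
E
```

```text
top [array([220.7, 234.1]), array([228.8, 228.9]), array([237. , 223.8])]
side [array([230.3, 195.4]), array([237.5, 196.3]), array([244.8, 197.1])]
```

View pics/crop8.png

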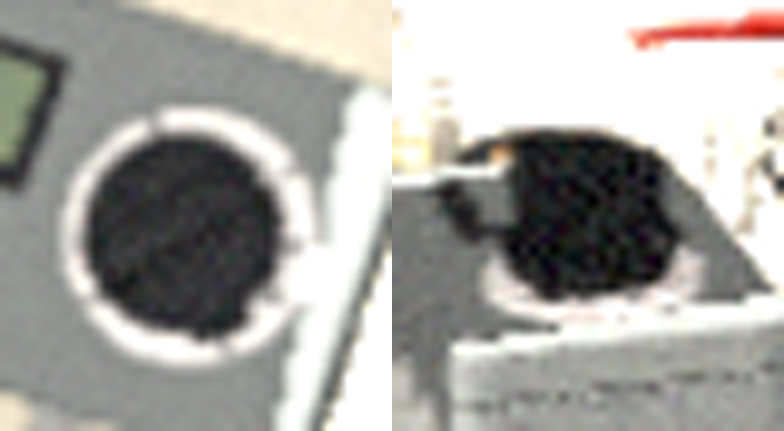

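```bash
python3 -c "
from workcell import env
print(env.hand_in())"
```

```text
the job is handed in; nothing more can be done
None
```

The cell is standing in the well and the bayonet cap is locked over it on the bar marks; I handed the job in at about 25 s, but the hand-in call returned no verdict, so I don't know how it was judged.

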